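# Hold a nested synchro pack down in the sprung jig

## Task

Nest the synchro parts by size, largest outside, in the green jig: put the brass middle cone fully home in the black outer ring that already sits there, and the steel inner cone fully home in the brass one, all upright. Then press the pack straight down with a steady push of about 12 N, so that the jig's red pointer stands in the green band, never driving the carrier to its bottom stop; finish while still holding it pressed like that, for the fitter to put in the snap ring. Leave the gear knob, caliper jaws, dowel pins and spanner where they are.

Things in the scene. Friction and masses are not known exactly. Their poses are not given: they have to be found in the camera images.
- carrier (a joint): The jig's round steel carrier, which slides straight down on a spring: metres pressed down, 0 = up (as at the start), 0.026 = bottom stop. The spring is preloaded by about 6 N net of the carrier's own weight, then needs 0.8 N per mm; the weight of the whole pack (about 5.5 N) by itself moves it at most 1 or 2 mm, and a further 12 N push brings it to about 0.0145. The green band spans 0.009 to 0.020.
- seat (a point): Centre of the top face of the jig's carrier, on which the outer ring stands; 50 mm above the bench when the carrier is up, and it goes down with the carrier. z up. The jig is a green base plate 150 x 150 x 12 mm with four 12 mm columns at its corners (tops 60 mm above the bench), a carrier disc of 100 mm diameter and, on its +x side, a white gauge post (top 61 mm above the bench) with a green band, in front of which the carrier's red pointer moves.
- outer_ring: Blackened outer synchro ring, a loose tapered cup standing upright in the 5 mm lip of the jig's carrier, centred on the seat. 84 mm outside diameter at the rim, 70 mm at the foot, 40 mm high, wall 4 mm, floor 6 mm thick; the mouth is 76 mm across inside, the inner floor about 62 mm. About 0.28 kg. Origin: centre of its underside, z up through the mouth.
- middle_cone: The brass middle cone (see middle_mid). Origin: centre of its underside, z up.
- middle_mid (a point): Centre, half-way up (37 mm above the underside), of the loose brass middle cone, a cup standing open end up on the bench: 74 mm high, 60 mm outside diameter over its straight upper 40 mm (grip there), narrowing to 52 mm at the foot, wall 4 mm, floor 6 mm thick, mouth 52 mm across inside, inner floor about 45 mm. About 0.16 kg. z up. Fully home in the outer ring, its underside is 6 mm above the ring's underside and its top 40 mm above the ring's rim.
- inner_cone: The steel inner cone (see inner_mid). Origin: centre of its underside, z up.
- inner_mid (a point): Centre, half-way up (54 mm above the underside), of the loose bright steel inner cone, a solid-looking tapered sleeve with a closed flat top, standing on the bench: 108 mm high, 40 mm diameter, narrowing over its lowest 34 mm to 35 mm at the foot. About 0.12 kg. z up. Fully home in the middle cone, its underside is 6 mm above the middle cone's underside and its top 40 mm above the middle cone's top. It can be pressed while gripped or on its flat top.
- gear_knob: Tan bakelite gear knob, 42 mm diameter, 50 mm high, standing on the bench; bystander. Origin: centre of its underside.
- caliper_jaws: Nickel-plated caliper jaw set lying flat, about 150 x 65 x 9 mm; bystander. Origin: under the middle of its beam, which runs along its y axis.
- dowel_pin0: Steel dowel pin, 10 mm diameter, 45 mm long, standing in a dark wooden block (90 x 50 x 30 mm, fixed) and reaching 25 mm above it; bystander. Origin: its lower end.
- dowel_pin1: The other dowel pin of the pair in the same block; bystander. Origin: its lower end.
- spanner: Steel spanner 180 mm long lying on the bench; bystander. Its length runs along its x axis.
Not all that is in view belongs to the job. Leave any orange or pink look-alike of the outer_ring alone.

How it is judged:
On the way:
1. the brass middle cone stands fully home in the black outer ring (z of middle_mid in the frame of outer_ring between 0.038 and 0.048 m and horizontal distance between middle_mid and outer_ring below 0.008 m and angle between middle_mid's own z axis and vertical below 0.12 rad), for 0.1 s.
At the end, for the whole second after the job is handed in: Ring on the carrier; both cones home in size order (5 mm depth, 8 mm centring, 0.12 rad upright); carrier held 9 to 20 mm down, 6 to 19 N between inner and middle cone, fingers on the inner cone with over 4 N, pack still (all of step 1 and z of inner_mid in the frame of middle_mid between 0.018 and 0.028 m and horizontal distance between inner_mid and middle_mid below 0.008 m and angle between inner_mid's own z axis and vertical below 0.12 rad and horizontal distance between outer_ring and seat below 0.006 m and value of joint carrier between 0.009 and 0.02 m and contact force between inner_cone and middle_cone between 6 and 19 N and contact force between the fingers and inner_cone above 4 N and linear speed of inner_cone below 0.01 m/s); the arm keeps its last pose, push and grip.
It fails at once if the carrier is driven to its bottom stop (beyond 25 mm) (value of joint carrier above 0.025 m).
It fails at once if a bystander is moved by more than 30 mm (distance of any of gear_knob, caliper_jaws, dowel_pin0, dowel_pin1, spanner from where it was at the start of the episode above 0.03 m).
It also fails if it takes over 54 s, if anything falls off the work surface, if the arm or the gripper's body presses on something with over 40 N, if the wrist force passes 120 N, or if a joint passes its speed limit or range.

## Robot

A 6-joint arm with a two-finger parallel gripper is mounted at the origin on the work surface. World frame = base frame: x ahead of the robot, y to its left, z up, the work surface at z = 0. Lengths are in m, angles in rad, forces in N, time in s.
With the tool pointing down it reaches from about 0.35 to 0.875 m from the base axis. Payload 4.2 kg.
Tool frame: the origin (TCP) lies between the finger pads; the fingertips stand 22 mm ahead of it and the grasp point (between the pads) lies 3 mm ahead of it; y points along the fingers, z is the direction in which the jaws open and shut, and the axes are right-handed (so a half turn about y gives the same grasp; the last joint's range is limited). The gripper opens to 85 mm and grips with 20 to 120 N. Pads are 22 mm wide; open, the fingers measure 114 mm over their backs; the gripper's body (76 mm by 85 mm) begins 54 mm behind the grasp point. The pads swing forward as they close: fully open they stand 13 mm farther back than shut.
Start: joints at [1.602, 0.385, 0.008, 0, -1.194, -0.259], TCP at [0.141, 0.609, 0.253] pointing down, gripper open.
Joint ranges: [-3.14, 3.14], [-1.21, 2.06], [-1.07, 1.41], [-3.16, 2.05], [-2.99, -0.16], [-3.1, 3.1]. Speed limits (rad/s): [2.79, 2.79, 3.14, 3.14, 3.14, 3.14].

## Interface

Orientations are given as a 3x3 rotation matrix whose columns are the frame's x, y, z axes.
In Python, from station import telemetry, vision, ticket gives the robot as it stands.
- The arm moves only by the tool apply_moves, never from a script. Its argument "targets" is one flat list of numbers, 6 for each row, row after row: the shift along the tool's x, y, z as a fraction of full scale, then the turn, a rotation vector about the tool's x, y, z as a fraction of full scale. A call has 1 to 12 rows; each row is the pose to reach, as a shift and turn from the pose commanded when the call began, along the tool's axes at that moment; what a row does not reach only later rows make up. Full scale, the value 1, is 0.5 m for a shift and 45 degrees for a turn. A row lasts 1/8 s, in which the tool goes at most 62.5 mm and 10.7 degrees, less where a joint would pass 70% of its speed; a pose out of reach is approached as far as the arm can. A call with a number of a shift or a turn outside -1 to 1 is refused whole. A call with a gripper value outside its range is refused whole. "grip" is the finger opening in mm, from 0 to 85.4, set as the call begins (left out, the last holds). The fingers move at their own pace and stop on an object; "squeeze" is the grip in N (left out, the last holds). Time passes only in rows, so rows that repeat a pose let the fingers close. It gives the time, the measured TCP pose, the force and the opening at its end, in the units of the state.
- telemetry.get_obs(): the state, without advancing time (a new reading comes with each control period).
- vision.grab_frame(name): name is "scene" or "top"; returns a dict with "img" (480x640x3 uint8, red, green, blue), "depth" (480x640 float32, m along the optical axis (not along the pixel's ray), 0 where there is no reading), "fovy" (degrees; the focal length in pixels is half the picture's height over the tangent of half this angle, whatever the lens; pixels are square), "cx", "cy" (the principal point, pixels), "rvec" (rotation vector, rad) and "tvec" (3), from world to camera coordinates, as OpenCV has them. Camera axes: x right, y down, z forward; pixel columns grow to the right and rows downward; lengths in m; the calibration is good to about 2 mm. A picture is of the moment at which its call begins.
- ticket.job_done(): hands the job in, once; it reports no verdict.
The state is a dict: "clock": time; "joints": joint angles; "qvel": joint speeds; "effort": joint torques, N m; "position": TCP position; "tool_rot": TCP orientation; "contact_force": force on the tool from outside, world axes, zero at the start; "wrist_torque": the same for the moment, N m; "gripper_width": finger opening in m.
Only numpy, scipy, OpenCV 4.12 (cv2) and the standard library are available. Lean on these libraries where they do the work, as an engineer would, in place of code of your own. Each camera call takes 0.05 s, during which the arm holds its last target.

## Working session

There is one attempt and no reset: what is moved stays moved. The work goes in short steps, Python scripts to look and compute and a tool call to move; the robot and the scene stay as the last step left them, time stands still between calls to the robot, and variables do not carry over. Pictures are saved under pics/ and viewed, and the job is handed in when it is done.

Besides the shell and the picture viewer there is one more tool, called after ">>>" as name(argument=value, ...) on one line, values as JSON. apply_moves: Moves the arm, as the interface text tells. Shift numbers are shares of 0.5 m and turn numbers shares of 45 degrees, none past 1 either way. Its arguments: {"type":"object","properties":{"targets":{"type":"array","items":{"type":"number"}},"grip":{"type":"number"},"squeeze":{"type":"number"}},"required":["targets"]}

```bash
mkdir -p pics; ls; cat > h.py <<'E'
import numpy as np, cv2
from station import telemetry, vision, ticket
def cam(f):
    F=240/np.tan(np.radians(f["fovy"])/2); R=cv2.Rodrigues(np.array(f["rvec"],float))[0]; t=np.array(f["tvec"],float).ravel()
    return F,R,t
def ray_plane(f,u,v,z):
    F,R,t=cam(f); c=-R.T@t; d=R.T@np.array([(u-f["cx"])/F,(v-f["cy"])/F,1]); return c+d*(z-c[2])/d[2]
def cloud(f):
    F,R,t=cam(f); d=f["depth"]; v,u=np.mgrid[:480,:640]
    p=np.stack([(u-f["cx"])/F*d,(v-f["cy"])/F*d,d],-1); return (p-t)@R
def proj(f,p):
    F,R,t=cam(f); q=R@np.array(p)+t; return f["cx"]+F*q[0]/q[2], f["cy"]+F*q[1]/q[2]
E
python3 - <<'E'
from h import *
for n in("scene","top"):
    f=vision.grab_frame(n); cv2.imwrite(f"pics/{n}0.png",f["img"][:,:,::-1]); F,R,t=cam(f); print(n,f["fovy"],-R.T@t,f["cx"],f["cy"]); np.savez(f"{n}0.npz",**f)
print(telemetry.get_obs())
E
```

```text
pics
scene 56.2254950978635 [ 1.19990829 -0.1034582   0.74700347] 317.0888343789201 237.10281007579349
top 44.225530847927715 [ 0.38687534 -0.11344375  1.4491713 ] 317.51855823145866 235.48387555957797
{'clock': 0.1, 'joints': array([ 1.60161317e+00,  3.85522537e-01,  6.78305155e-03, -4.44326379e-04,
       -1.19398370e+00, -2.58591653e-01]), 'qvel': array([-0.00137411, -0.00155858,  0.00364058,  0.00264884,  0.00014205,
        0.00045328]), 'effort': array([-8.02963514e-04, -3.93320060e+01,  1.88930190e+01,  4.19797540e+00,
       -2.56967236e-03,  6.50203432e-06]), 'position': array([0.1410067 , 0.60841063, 0.2523117 ]), 'tool_rot': array([[-9.74134272e-01, -3.53587976e-04, -2.25969677e-01],
       [ 2.25969934e-01, -1.93863989e-03, -9.74132348e-01],
       [-9.36323449e-05, -9.99998058e-01,  1.96839581e-03]]), 'contact_force': array([ 0.02469133, -0.05299771, -0.03924998]), 'wrist_torque': array([ 0.00944765, -0.03200802, -0.01699363]), 'gripper_width': 0.08562498209565014}
```

View pics/scene0.png

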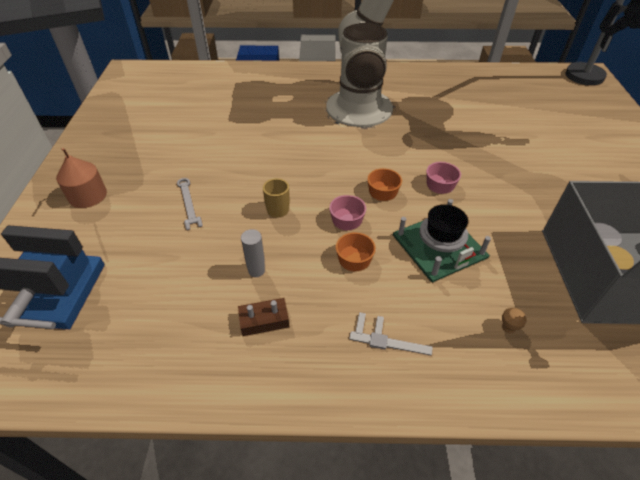

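View pics/top0.png

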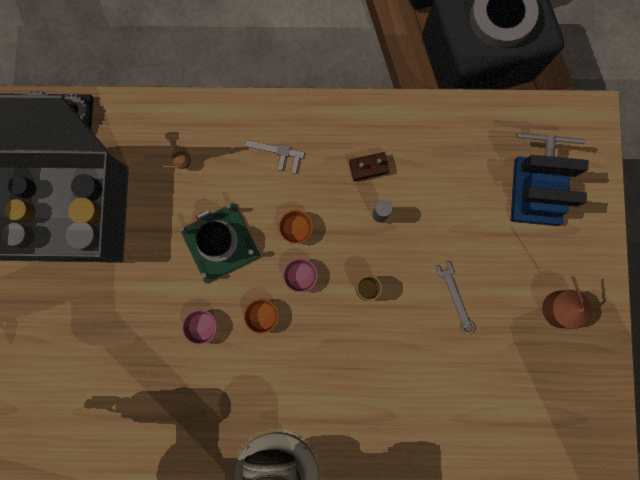

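The scene view shows the brass cup at about (277,198), the steel cone at (254,253) and the jig with the black ring at (445,230). In the top view these are at (369,288), (383,211) and (217,240). The rest are bystanders or decoys.

```bash
python3 - <<'E'
from h import *
fs={n:dict(np.load(f"{n}0.npz")) for n in("scene","top")}
for n,f in fs.items():
    print(n,[np.round(proj(f,p)) for p in([0,0,0],[.141,.609,.253])])
    C=cloud(f)
    for nm,(u,v) in dict(scene=dict(brass=(277,198),steel=(254,253),jig=(445,230)),top=dict(brass=(369,288),steel=(383,211),jig=(217,240)))[n].items():
        s=45; print(nm)
        p=C[v-s:v+s,u-s:u+s].reshape(-1,3)
        h={'brass':.074,'steel':.108,'jig':.09}[nm]
        m=abs(p[:,2]-h)<.006
        q=p[m]
        if len(q)>5:
            (c,r)=cv2.minEnclosingCircle(q[:,:2].astype(np.float32)); print(' top pts',len(q),q.min(0).round(4),q.max(0).round(4),'circ',np.round(c,4),round(r,4), 'z',np.median(q[:,2]))
f=fs["top"]
im=f["img"]; big=cv2.resize(im[180:300,160:280],(600,600),interpolation=cv2.INTER_CUBIC)
big=np.clip(big.astype(float)*1.8,0,255).astype(np.uint8)
cv2.imwrite("pics/jig_top.png",big[:,:,::-1])
big=cv2.resize(im[180:320,330:430],(500,700)[:2],interpolation=cv2.INTER_CUBIC)[:600]
cv2.imwrite("pics/cones_top.png",np.clip(big*1.8,0,255)[:,:,::-1])
E
```

```text
scene [array([359., 107.]), array([626.,  48.])]
brass
 top pts 162 [ 0.4159 -0.2405  0.068 ] [ 0.4756 -0.1812  0.0754] circ [ 0.4444 -0.2113] 0.0314 z 0.07200419606039156
steel
 top pts 281 [ 0.6069 -0.2611  0.1022] [ 0.6463 -0.2221  0.111 ] circ [ 0.626  -0.2412] 0.021 z 0.10705114540782017
jig
 top pts 286 [0.5084 0.1103 0.0841] [0.594  0.1921 0.0922] circ [0.5511 0.15  ] 0.0431 z 0.0881898225140122
top [array([276., 476.]), array([-41., 431.])]
brass
 top pts 130 [ 0.413  -0.2401  0.0681] [ 0.471  -0.1817  0.0789] circ [ 0.4422 -0.2114] 0.03 z 0.0732367961987522
steel
 top pts 224 [ 0.6046 -0.2596  0.1023] [ 0.6428 -0.2222  0.1137] circ [ 0.6247 -0.2415] 0.0203 z 0.10741106047624197
jig
 top pts 219 [0.5082 0.11   0.0841] [0.591  0.1928 0.0959] circ [0.5496 0.151 ] 0.0422 z 0.08923521943435908[ WARN:0@0.889] global loadsave.cpp:1063 imwrite_ Unsupported depth image for selected encoder is fallbacked to CV_8U.
```

View pics/jig_top.png

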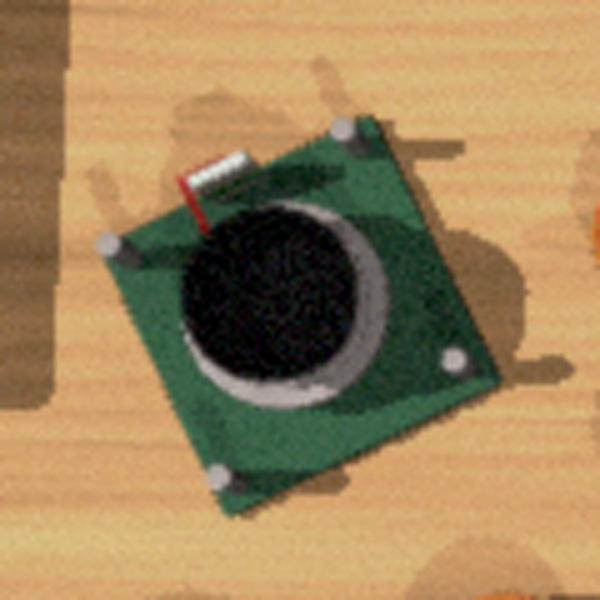

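View pics/cones_top.png

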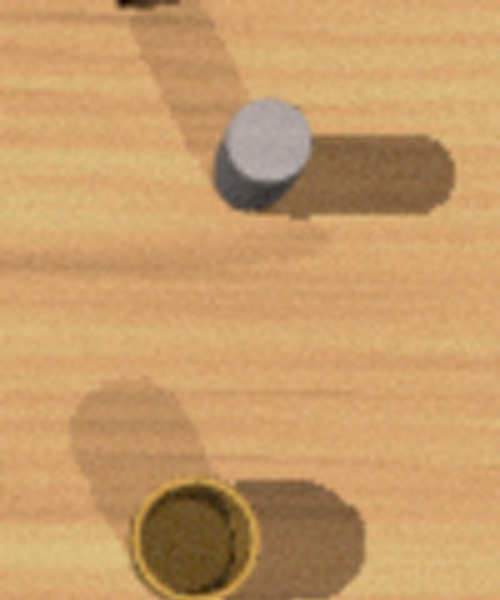

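```bash
cat >> h.py <<'E'
def shift(*pts):
    o=telemetry.get_obs(); R=o["tool_rot"]; p=o["position"]
    print("clock",o["clock"],"pos",p.round(4),"F",o["contact_force"].round(2),"w",round(o["gripper_width"],4))
    # rotation vector (tool axes) making y straight down, keeping heading of z
    z=R[:,2].copy(); z[2]=0; z/=np.linalg.norm(z); y=np.array([0,0,-1.]); T=np.stack([np.cross(y,z),y,z],1)
    rv=cv2.Rodrigues(R.T@T)[0].ravel()/np.radians(45)
    for t in pts: print(t,"->",(R.T@(np.array(t)-p)/.5).round(4),"level",rv.round(4))
E
python3 -c "
from h import *
shift((.42,.25,.25))"
```

```text
clock 0.1 pos [0.141  0.6084 0.2523] F [ 0.02 -0.05 -0.04] w 0.0856
(0.42, 0.25, 0.25) -> [-0.7055  0.0058  0.5722] level [-0.0025  0.     -0.0001]
```

>>> apply_moves(targets=[-0.7055, 0.006, 0.572, 0, 0, 0, -0.7055, 0.006, 0.572, 0, 0, 0, -0.7055, 0.006, 0.572, 0, 0, 0, -0.7055, 0.006, 0.572, 0, 0, 0, -0.7055, 0.006, 0.572, 0, 0, 0, -0.7055, 0.006, 0.572, 0, 0, 0, -0.7055, 0.006, 0.572, 0, 0, 0, -0.7055, 0.006, 0.572, 0, 0, 0, -0.7055, 0.006, 0.572, 0, 0, 0], grip=85)

```text
clock: 1.23
position: [0.4205, 0.2498, 0.25]
tool_rot: [[-0.974, -0.001, -0.228], [0.228, -0.0, -0.974], [0.0, -1.0, 0.0]]
contact_force: [0.2, 0.3, 1.3]
gripper_width: 0.085
```

```bash
python3 -c "
from h import *
shift((.443,-.2115,.2))"
```

```text
clock 1.225 pos [0.4205 0.2498 0.25  ] F [0.18 0.33 1.25] w 0.085
(0.443, -0.2115, 0.2) -> [-0.2543  0.1002  0.8879] level [-0.0006 -0.      0.0006]
```

>>> apply_moves(targets=[-0.254, 0.1, 0.888, 0, 0, 0, -0.254, 0.1, 0.888, 0, 0, 0, -0.254, 0.1, 0.888, 0, 0, 0, -0.254, 0.1, 0.888, 0, 0, 0, -0.254, 0.1, 0.888, 0, 0, 0, -0.254, 0.1, 0.888, 0, 0, 0, -0.254, 0.1, 0.888, 0, 0, 0, -0.254, 0.1, 0.888, 0, 0, 0, -0.254, 0.1, 0.888, 0, 0, 0, -0.254, 0.1, 0.888, 0, 0, 0])

```text
clock: 2.48
position: [0.4439, -0.2094, 0.2002]
tool_rot: [[-0.975, -0.0, -0.224], [0.224, 0.0, -0.975], [0.0, -1.0, -0.0]]
contact_force: [-1.0, 0.8, 0.3]
gripper_width: 0.085
```

```bash
python3 -c "
from h import *
shift((.443,-.2115,.065))
f=vision.grab_frame('scene'); cv2.imwrite('pics/a1.png',f['img'][:,:,::-1])"
```

```text
clock 2.475 pos [ 0.4439 -0.2094  0.2002] F [-0.97  0.78  0.32] w 0.085
(0.443, -0.2115, 0.065) -> [0.0008 0.2705 0.0046] level [0.0003 0.     0.0003]
```

View pics/a1.png

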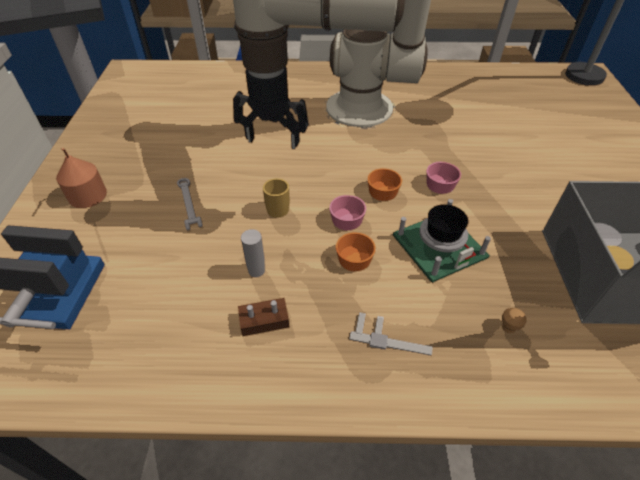

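The gripper is over the brass cup at about (277,198), tips around (270,140), and nothing has moved. I'll descend now.

>>> apply_moves(targets=[0, 0.1, 0, 0, 0, 0, 0, 0.2, 0, 0, 0, 0, 0, 0.27, 0, 0, 0, 0, 0, 0.27, 0, 0, 0, 0, 0, 0.27, 0, 0, 0, 0])

```text
clock: 3.15
position: [0.445, -0.2101, 0.0668]
tool_rot: [[-0.975, 0.003, -0.224], [0.224, -0.001, -0.975], [-0.003, -1.0, 0.0]]
contact_force: [-0.5, 0.8, 0.3]
gripper_width: 0.0848
```

```bash
python3 -c "
from h import *
f=vision.grab_frame('scene'); 
shift((.443,-.2115,.065))
cv2.imwrite('pics/a2.png',cv2.resize(f['img'][60:260,150:400,::-1],None,fx=3,fy=3))"
```

```text
clock 3.2 pos [ 0.4452 -0.2103  0.0671] F [ 0.33  0.6  -0.59] w 0.0852
(0.443, -0.2115, 0.065) -> [0.0038 0.0042 0.0033] level [ 0.0001 -0.     -0.0047]
```

View pics/a2.png

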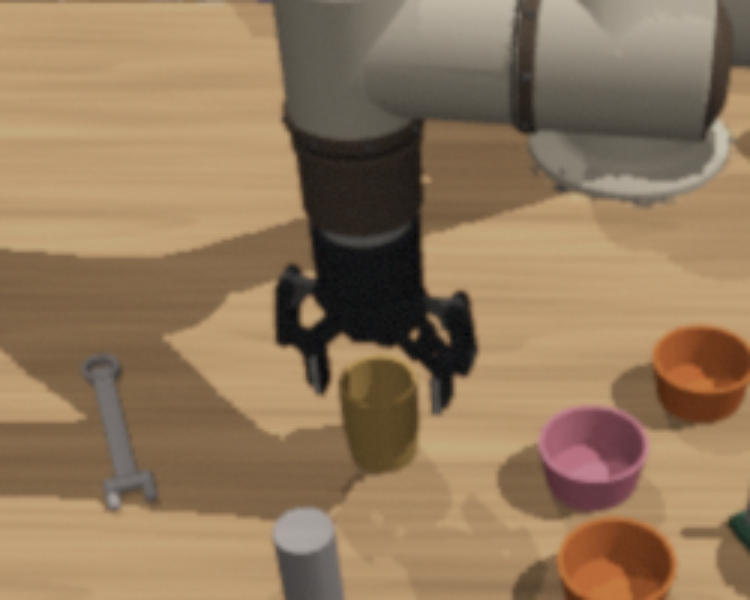

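The fingers straddle the cup on both sides. I'll correct the small offset and then close.

>>> apply_moves(targets=[0.004, 0.004, 0.003, 0, 0, -0.005, 0.004, 0.004, 0.003, 0, 0, -0.005])

```text
clock: 3.45
position: [0.4415, -0.2118, 0.0641]
tool_rot: [[-0.974, -0.002, -0.226], [0.226, 0.001, -0.974], [0.002, -1.0, -0.0]]
contact_force: [-0.1, -0.7, -0.3]
gripper_width: 0.0848
```

>>> apply_moves(targets=[0, 0, 0, 0, 0, 0, 0, 0, 0, 0, 0, 0, 0, 0, 0, 0, 0, 0, 0, 0, 0, 0, 0, 0, 0, 0, 0, 0, 0, 0], grip=50, squeeze=45)

```text
clock: 4.08
position: [0.4415, -0.2118, 0.064]
tool_rot: [[-0.974, -0.003, -0.226], [0.226, 0.001, -0.974], [0.003, -1.0, 0.0]]
contact_force: [-0.9, 1.2, 6.2]
gripper_width: 0.0588
```

```bash
python3 -c "
from h import *
f=vision.grab_frame('scene'); 
shift((.443,-.2115,.065))
cv2.imwrite('pics/a3.png',cv2.resize(f['img'][60:260,150:400,::-1],None,fx=3,fy=3))"
```

```text
clock 4.125 pos [ 0.4415 -0.2118  0.064 ] F [-1.59  0.64  6.03] w 0.0589
(0.443, -0.2115, 0.065) -> [-0.0028 -0.002  -0.0012] level [-0.0002 -0.      0.0043]
```

View pics/a3.png

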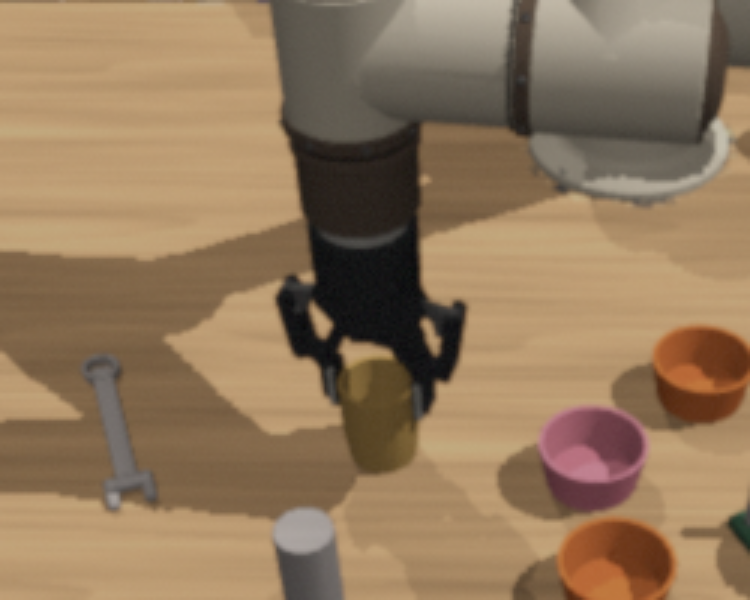

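>>> apply_moves(targets=[0, -0.08, 0, 0, 0, 0, 0, -0.2, 0, 0, 0, 0, 0, -0.32, 0, 0, 0, 0, 0, -0.32, 0, 0, 0, 0])

```text
clock: 4.62
position: [0.4445, -0.2124, 0.2282]
tool_rot: [[-0.974, 0.008, -0.225], [0.225, -0.001, -0.974], [-0.008, -1.0, -0.0]]
contact_force: [-0.8, -0.0, -2.5]
gripper_width: 0.0588
```

```bash
python3 -c "
from h import *
f=vision.grab_frame('scene'); 
shift((.5487,.1505,.22))
cv2.imwrite('pics/a4.png',cv2.resize(f['img'][60:260,150:400,::-1],None,fx=3,fy=3))"
```

```text
clock 4.675 pos [ 0.4425 -0.2117  0.225 ] F [-0.44  0.27 -2.75] w 0.0589
(0.5487, 0.1505, 0.22) -> [-0.043   0.0108 -0.7537] level [ 0.0014 -0.     -0.0007]
```

View pics/a4.png

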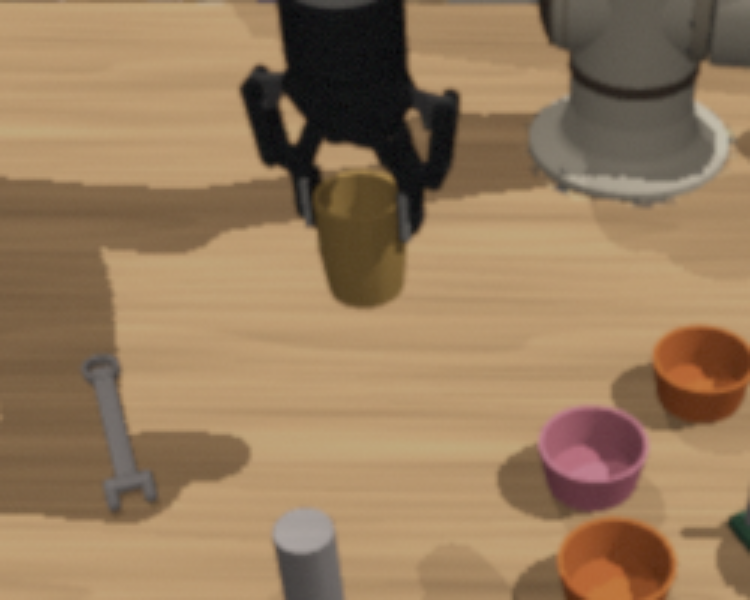

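The cup is held upright and clear of the bench (cup centre at about (360,235) in the crop). Next I'll carry it to the jig.

>>> apply_moves(targets=[-0.0057, 0.0014, -0.1, 0, 0, 0, -0.0114, 0.0029, -0.2, 0, 0, 0, -0.017, 0.004, -0.3, 0, 0, 0, -0.023, 0.006, -0.4, 0, 0, 0, -0.029, 0.007, -0.5, 0, 0, 0, -0.034, 0.009, -0.6, 0, 0, 0, -0.04, 0.01, -0.7, 0, 0, 0, -0.043, 0.01, -0.754, 0, 0, 0, -0.043, 0.01, -0.754, 0, 0, 0, -0.043, 0.01, -0.754, 0, 0, 0, -0.043, 0.01, -0.754, 0, 0, 0])

```text
clock: 6.05
position: [0.5476, 0.1493, 0.218]
tool_rot: [[-0.974, -0.005, -0.227], [0.227, 0.0, -0.974], [0.005, -1.0, 0.001]]
contact_force: [0.5, 0.5, -1.3]
gripper_width: 0.0587
```

```bash
python3 - <<'E'
from h import *
for n in("scene","top"):
    f=vision.grab_frame(n)
    p0=proj(f,[.55,.15,.1]); u,v=int(p0[0]),int(p0[1])
    im=f['img'][max(v-100,0):v+80,max(u-100,0):u+100,::-1]
    cv2.imwrite(f'pics/b1{n}.png',np.clip(cv2.resize(im,None,fx=3,fy=3)*1.5,0,255).astype(np.uint8))
    C=cloud(f); I=f['img'].astype(int)
    m=(I[...,0]>I[...,2]*1.6)&(C[...,2]>.14)&(C[...,2]<.245)&(abs(C[...,0]-.55)<.06)&(abs(C[...,1]-.15)<.06)
    q=C[m]; print(n,m.sum(), q.min(0).round(3),q.max(0).round(3)) if m.any() else print(n)
    q2=q[q[:,2]<.175]; 
    if len(q2): print('low',q2.min(0).round(4),q2.max(0).round(4))
shift((.5487,.1505,.137))
E
```

```text
scene 1472 [0.519 0.102 0.153] [0.581 0.198 0.245]
low [0.5406 0.1219 0.1528] [0.5789 0.172  0.175 ]
top 138 [0.518 0.121 0.153] [0.572 0.168 0.232]
low [0.522  0.1265 0.1533] [0.5377 0.1675 0.1743]
clock 6.15 pos [0.5478 0.1496 0.2184] F [-0.46  0.28 -2.49] w 0.059
(0.5487, 0.1505, 0.137) -> [-0.002   0.1628 -0.0022] level [0.    0.    0.005]
```

View pics/b1scene.png

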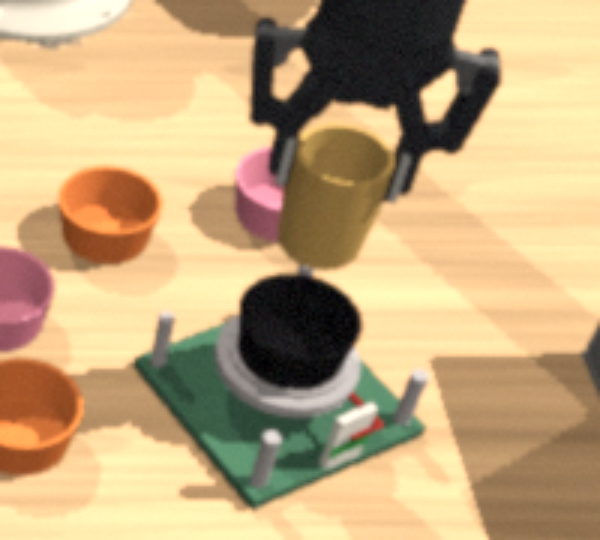

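View pics/b1top.png

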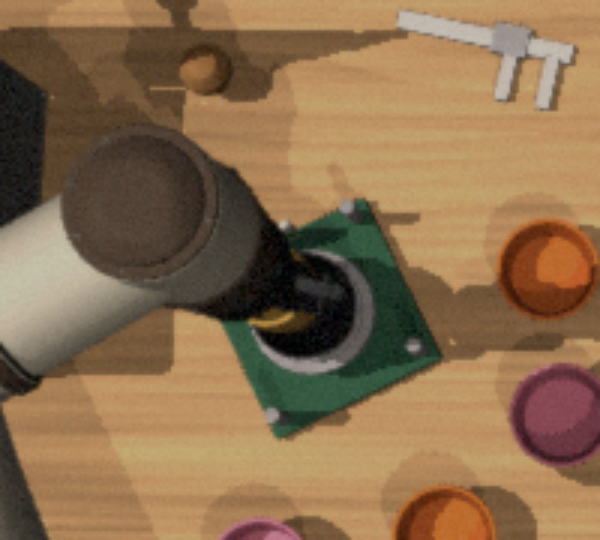

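The cup is directly above the ring and upright. I'll lower it in stages.

>>> apply_moves(targets=[-0.002, 0.06, -0.002, 0, 0, 0.004, -0.002, 0.12, -0.002, 0, 0, 0.004, -0.002, 0.15, -0.002, 0, 0, 0.004, -0.002, 0.175, -0.002, 0, 0, 0.004, -0.002, 0.175, -0.002, 0, 0, 0.004, -0.002, 0.175, -0.002, 0, 0, 0.004])

```text
clock: 6.9
position: [0.5495, 0.1517, 0.1317]
tool_rot: [[-0.974, 0.001, -0.226], [0.226, 0.001, -0.974], [-0.001, -1.0, -0.001]]
contact_force: [-1.1, -0.6, -2.1]
gripper_width: 0.059
```

```bash
python3 - <<'E'
from h import *
for n in("scene","top"):
    f=vision.grab_frame(n)
    p0=proj(f,[.55,.15,.1]); u,v=int(p0[0]),int(p0[1])
    im=f['img'][max(v-100,0):v+80,max(u-100,0):u+100,::-1]
    cv2.imwrite(f'pics/b2{n}.png',np.clip(cv2.resize(im,None,fx=3,fy=3)*1.5,0,255).astype(np.uint8))
shift((.5487,.1505,.119))
E
```

```text
clock 7.0 pos [0.5494 0.1517 0.1317] F [-0.72  0.96 -2.24] w 0.0589
(0.5487, 0.1505, 0.119) -> [0.0009 0.0254 0.0028] level [ 0.0017 -0.     -0.001 ]
```

View pics/b2scene.png

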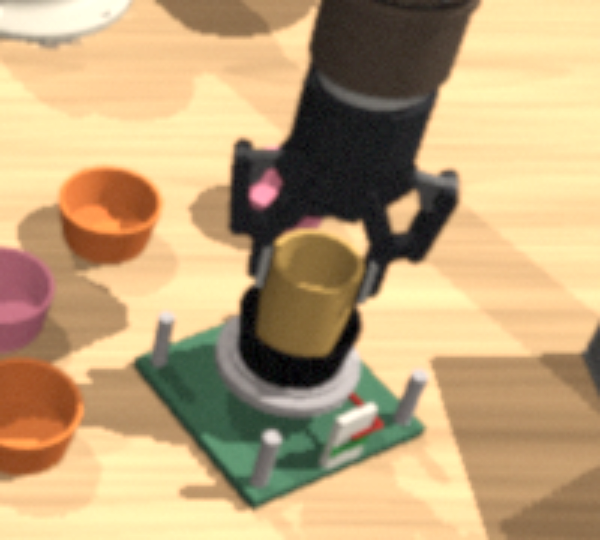

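The cup is inside the ring with no contact force yet. I'll lower it the last 12 mm.

>>> apply_moves(targets=[0.001, 0.01, 0.002, 0, 0, 0, 0.001, 0.018, 0.002, 0, 0, 0, 0.001, 0.023, 0.002, 0, 0, 0, 0.001, 0.023, 0.002, 0, 0, 0])

```text
clock: 7.5
position: [0.548, 0.1505, 0.1194]
tool_rot: [[-0.974, -0.001, -0.226], [0.226, -0.0, -0.974], [0.001, -1.0, 0.001]]
contact_force: [-1.8, -0.2, 1.7]
gripper_width: 0.059
```

```bash
python3 - <<'E'
from h import *
for n in("scene","top"):
    f=vision.grab_frame(n)
    p0=proj(f,[.55,.15,.1]); u,v=int(p0[0]),int(p0[1])
    im=f['img'][max(v-100,0):v+80,max(u-100,0):u+100,::-1]
    cv2.imwrite(f'pics/b3{n}.png',np.clip(cv2.resize(im,None,fx=3,fy=3)*1.5,0,255).astype(np.uint8))
shift((.5487,.1505,.119))
E
```

```text
clock 7.6 pos [0.548  0.1505 0.1195] F [-1.22 -0.8   1.36] w 0.0587
(0.5487, 0.1505, 0.119) -> [-0.0014  0.001  -0.0004] level [-0.0005 -0.      0.0013]
```

View pics/b3scene.png

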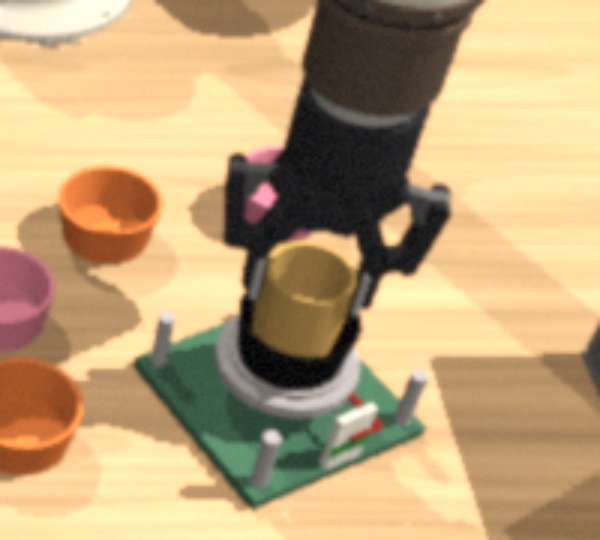

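The force has reversed to an upward 1.4 N or so at TCP z 0.1195, so the cup is seated. I'll release and rise.

>>> apply_moves(targets=[0, 0, 0, 0, 0, 0, 0, 0, 0, 0, 0, 0, 0, 0, 0, 0, 0, 0, 0, 0, 0, 0, 0, 0, 0, -0.05, 0, 0, 0, 0, 0, -0.15, 0, 0, 0, 0, 0, -0.26, 0, 0, 0, 0, 0, -0.26, 0, 0, 0, 0], grip=80)

```text
clock: 8.6
position: [0.5506, 0.1516, 0.2547]
tool_rot: [[-0.974, 0.01, -0.225], [0.225, 0.005, -0.974], [-0.008, -1.0, -0.007]]
contact_force: [-0.1, 0.0, -1.8]
gripper_width: 0.08
```

```bash
python3 - <<'E'
from h import *
f=vision.grab_frame("scene"); C=cloud(f); I=f['img'].astype(int)
p0=proj(f,[.55,.15,.1]); u,v=int(p0[0]),int(p0[1])
im=f['img'][max(v-100,0):v+80,max(u-100,0):u+100,::-1]
cv2.imwrite(f'pics/b4.png',np.clip(cv2.resize(im,None,fx=3,fy=3)*1.5,0,255).astype(np.uint8))
m=(I[...,0]>I[...,2]*1.6)&(C[...,2]>.1)&(C[...,2]<.145)&(abs(C[...,0]-.55)<.05)&(abs(C[...,1]-.15)<.05)
q=C[m]; print(q.min(0).round(4),q.max(0).round(4),np.percentile(q[:,2],[90,97]))
t=q[q[:,2]>.1235]; print(len(t),cv2.minEnclosingCircle(t[:,:2].astype(np.float32)))
shift((.6253,-.2415,.26),(.58,0,.25))
E
```

```text
[0.5208 0.1202 0.1001] [0.5818 0.1796 0.1315] [0.12878747 0.12983381]
222 ((0.5511648058891296, 0.15076205134391785), 0.03167962282896042)
clock 8.65 pos [0.549  0.1511 0.2516] F [ 0.17 -0.42 -0.73] w 0.0801
(0.6253, -0.2415, 0.26) -> [-0.326  -0.0187  0.7303] level [ 0.0049 -0.     -0.0038]
(0.58, 0, 0.25) -> [-0.1286  0.0024  0.2803] level [ 0.0049 -0.     -0.0038]
```

View pics/b4.png

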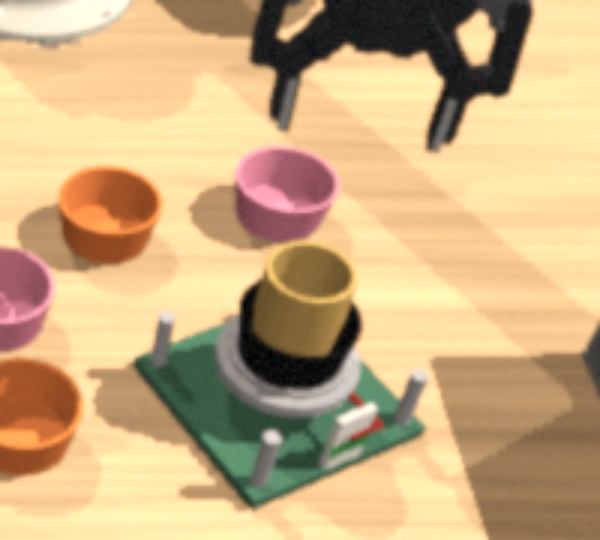

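The brass cone sits home: its top is at z ≈ 0.130 and it is concentric with the ring within about 1 mm. Next is the steel cone.

>>> apply_moves(targets=[-0.326, -0.018, 0.73, 0, 0, 0, -0.326, -0.018, 0.73, 0, 0, 0, -0.326, -0.018, 0.73, 0, 0, 0, -0.326, -0.018, 0.73, 0, 0, 0, -0.326, -0.018, 0.73, 0, 0, 0, -0.326, -0.018, 0.73, 0, 0, 0, -0.326, -0.018, 0.73, 0, 0, 0, -0.326, -0.018, 0.73, 0, 0, 0, -0.326, -0.018, 0.73, 0, 0, 0])

```text
clock: 9.78
position: [0.6243, -0.2407, 0.2572]
tool_rot: [[-0.974, -0.002, -0.225], [0.225, 0.001, -0.974], [0.003, -1.0, -0.0]]
contact_force: [-0.1, 0.0, 0.5]
gripper_width: 0.0799
```

```bash
python3 - <<'E'
from h import *
f=vision.grab_frame("scene"); C=cloud(f)
cv2.imwrite(f'pics/c1.png',cv2.resize(f['img'][80:330,150:400,::-1],None,fx=2,fy=2))
shift((.6253,-.2415,.097))
E
```

```text
clock 9.825 pos [ 0.6244 -0.2404  0.2577] F [ 0.23  0.68 -0.14] w 0.0799
(0.6253, -0.2415, 0.097) -> [-0.0028  0.3214  0.0019] level [0.0003 0.     0.0023]
```

View pics/c1.png

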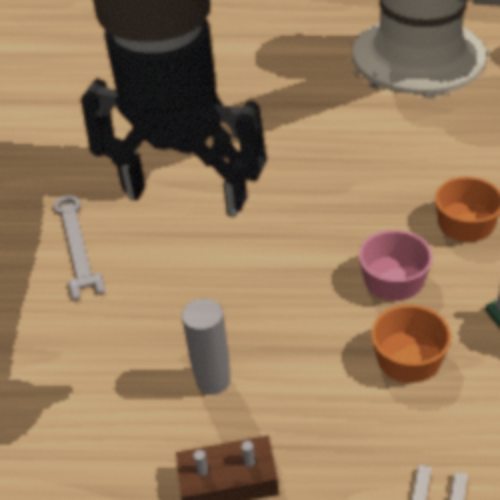

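The gripper is over the steel cone, whose top is at about (204,310) in the crop. I'll descend and grip.

>>> apply_moves(targets=[-0.002, 0.1, 0.002, 0, 0, 0.002, -0.002, 0.2, 0.002, 0, 0, 0.002, -0.002, 0.29, 0.002, 0, 0, 0.002, -0.002, 0.32, 0.002, 0, 0, 0.002, -0.002, 0.32, 0.002, 0, 0, 0.002, -0.002, 0.32, 0.002, 0, 0, 0.002])

```text
clock: 10.58
position: [0.6268, -0.243, 0.1007]
tool_rot: [[-0.974, 0.005, -0.225], [0.225, -0.001, -0.974], [-0.005, -1.0, 0.0]]
contact_force: [0.4, 0.1, 0.4]
gripper_width: 0.08
```

```bash
python3 - <<'E'
from h import *
f=vision.grab_frame("scene"); C=cloud(f)
cv2.imwrite(f'pics/c2.png',cv2.resize(f['img'][130:330,150:350,::-1],None,fx=3,fy=3))
shift((.6253,-.2415,.097))
E
```

```text
clock 10.625 pos [ 0.6267 -0.243   0.1007] F [-0.08 -0.1  -0.13] w 0.0801
(0.6253, -0.2415, 0.097) -> [ 0.0035  0.0074 -0.0023] level [-0.      0.     -0.0068]
```

View pics/c2.png

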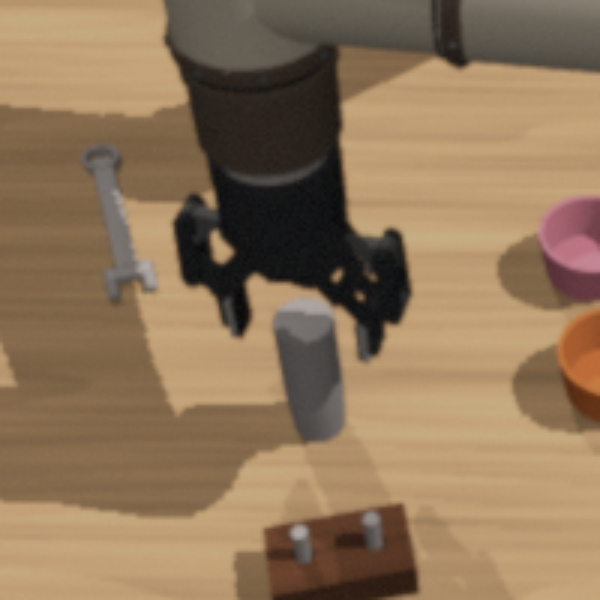

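>>> apply_moves(targets=[0.003, 0.007, -0.002, 0, 0, -0.006, 0.003, 0.007, -0.002, 0, 0, -0.006, 0.003, 0.007, -0.002, 0, 0, -0.006])

```text
clock: 11.0
position: [0.624, -0.2418, 0.0948]
tool_rot: [[-0.974, -0.004, -0.226], [0.226, 0.001, -0.974], [0.004, -1.0, 0.0]]
contact_force: [0.3, 0.0, 0.0]
gripper_width: 0.08
```

>>> apply_moves(targets=[0, 0, 0, 0, 0, 0, 0, 0, 0, 0, 0, 0, 0, 0, 0, 0, 0, 0, 0, 0, 0, 0, 0, 0, 0, 0, 0, 0, 0, 0, 0, 0, 0, 0, 0, 0, 0, 0, 0, 0, 0, 0], grip=30, squeeze=70)

```text
clock: 11.88
position: [0.6243, -0.2418, 0.0949]
tool_rot: [[-0.974, -0.003, -0.226], [0.226, 0.001, -0.974], [0.003, -1.0, 0.0]]
contact_force: [0.1, -0.6, 2.5]
gripper_width: 0.0384
```

```bash
python3 - <<'E'
from h import *
f=vision.grab_frame("scene"); C=cloud(f)
cv2.imwrite(f'pics/c3.png',cv2.resize(f['img'][130:330,150:350,::-1],None,fx=3,fy=3))
shift((.6253,-.2415,.097))
E
```

```text
clock 11.925 pos [ 0.6242 -0.2418  0.0949] F [ 0.59 -1.06  2.57] w 0.0389
(0.6253, -0.2415, 0.097) -> [-0.0019 -0.0042 -0.0011] level [-0.0002 -0.      0.0041]
```

View pics/c3.png

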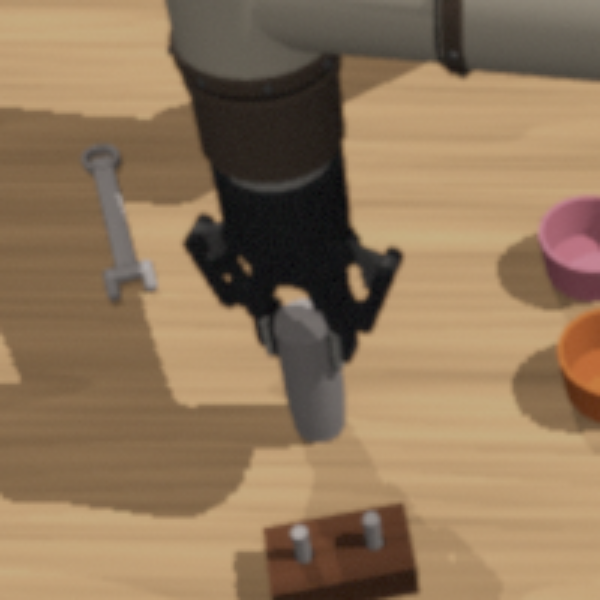

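The steel cone is gripped at 38.5 mm wide with its pads near the top. I'll lift it and carry it over.

>>> apply_moves(targets=[0, -0.08, 0, 0, 0, 0, 0, -0.2, 0, 0, 0, 0, 0, -0.3, 0, 0, 0, 0, 0, -0.36, 0, 0, 0, 0, 0, -0.36, 0, 0, 0, 0])

```text
clock: 12.55
position: [0.6253, -0.2418, 0.2769]
tool_rot: [[-0.974, 0.001, -0.226], [0.226, 0.001, -0.974], [-0.001, -1.0, -0.001]]
contact_force: [-0.5, -0.4, -1.6]
gripper_width: 0.0386
```

```bash
python3 - <<'E'
from h import *
f=vision.grab_frame("scene"); C=cloud(f)
cv2.imwrite(f'pics/c4.png',cv2.resize(f['img'][50:250,150:350,::-1],None,fx=3,fy=3))
shift((.549,.1508,.27))
E
```

```text
clock 12.6 pos [ 0.6244 -0.2414  0.2743] F [-0.19  0.61 -1.63] w 0.0384
(0.549, 0.1508, 0.27) -> [ 0.3242  0.0107 -0.7301] level [0.0015 0.     0.0053]
```

View pics/c4.png

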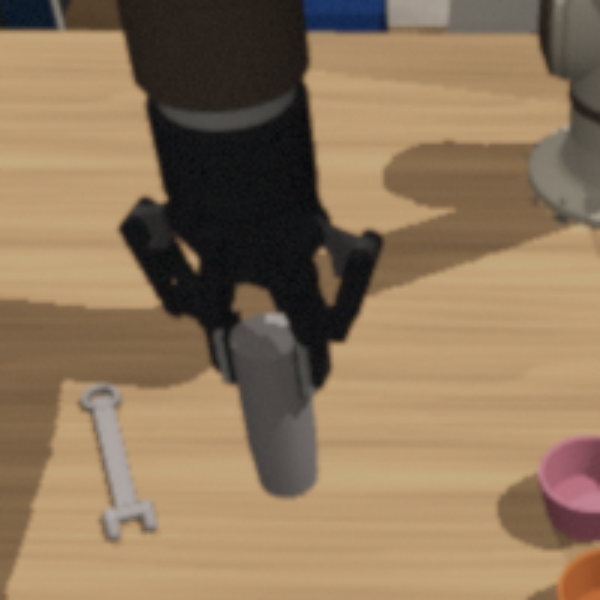

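>>> apply_moves(targets=[0.044, 0.001, -0.1, 0, 0, 0, 0.089, 0.003, -0.2, 0, 0, 0, 0.133, 0.004, -0.3, 0, 0, 0, 0.178, 0.006, -0.4, 0, 0, 0, 0.222, 0.007, -0.5, 0, 0, 0, 0.266, 0.008, -0.6, 0, 0, 0, 0.31, 0.009, -0.7, 0, 0, 0, 0.324, 0.009, -0.73, 0, 0, 0, 0.324, 0.009, -0.73, 0, 0, 0, 0.324, 0.009, -0.73, 0, 0, 0, 0.324, 0.009, -0.73, 0, 0, 0])

```text
clock: 13.98
position: [0.5494, 0.149, 0.2703]
tool_rot: [[-0.974, -0.005, -0.228], [0.228, 0.0, -0.974], [0.005, -1.0, 0.001]]
contact_force: [-0.4, 0.7, -1.2]
gripper_width: 0.0387
```

```bash
python3 - <<'E'
from h import *
for n in("scene","top"):
    f=vision.grab_frame(n); C=cloud(f); I=f['img'].astype(int)
    p0=proj(f,[.55,.15,.12]); u,v=int(p0[0]),int(p0[1])
    cv2.imwrite(f'pics/d1{n}.png',np.clip(cv2.resize(f['img'][max(0,v-130):v+70,u-100:u+100,::-1],None,fx=3,fy=3)*1.5,0,255).astype(np.uint8))
    m=(C[...,2]>.165)&(C[...,2]<.24)&(np.hypot(C[...,0]-.55,C[...,1]-.15)<.05)
    q=C[m]
    for a in(.17,.185,.2,.215):
        s=q[abs(q[:,2]-a)<.004]
        if len(s)>4: print(n,a,len(s),s.min(0).round(4),s.max(0).round(4))
shift((.549,.1508,.19))
E
```

```text
scene 0.185 54 [0.5483 0.131  0.1813] [0.5712 0.1657 0.1889]
scene 0.2 68 [0.5483 0.1297 0.1961] [0.5711 0.1649 0.2037]
scene 0.215 80 [0.5487 0.1289 0.2111] [0.5725 0.1665 0.219 ]
top 0.2 8 [0.5306 0.1328 0.1988] [0.5396 0.1517 0.2014]
top 0.215 7 [0.5309 0.1312 0.2111] [0.5393 0.1548 0.2188]
clock 14.075 pos [0.5495 0.1493 0.2707] F [ 0.06  0.1  -0.64] w 0.0383
(0.549, 0.1508, 0.19) -> [ 0.0009  0.1613 -0.0027] level [-0.0001 -0.      0.0052]
```

View pics/d1scene.png

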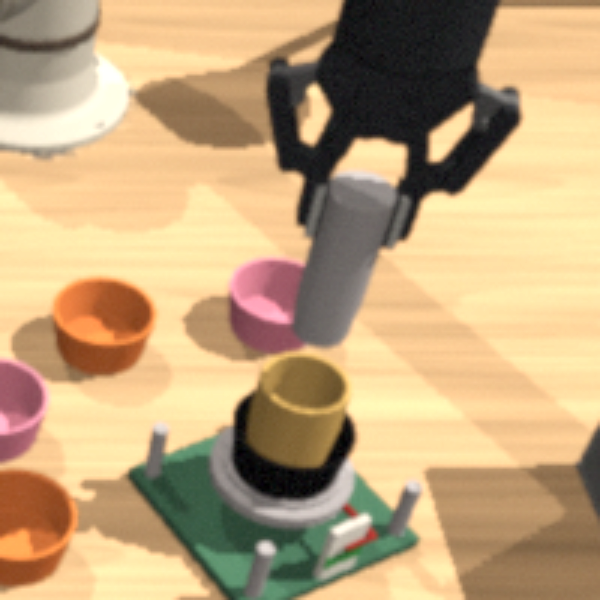

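View pics/d1top.png

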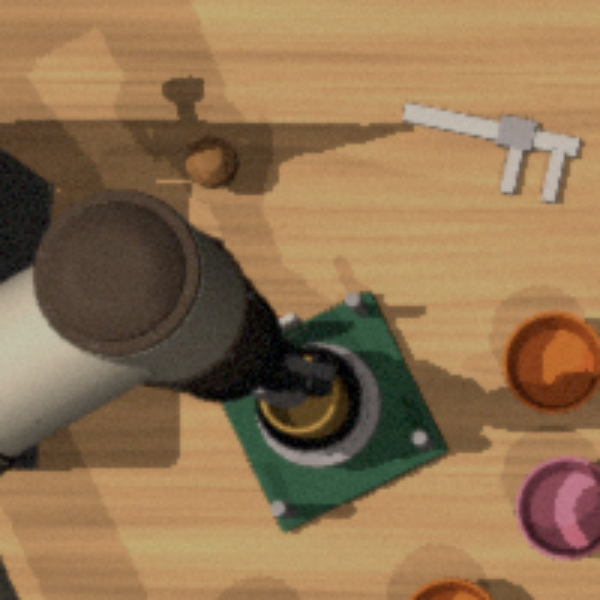

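The steel cone is upright and within about 2 mm of the brass axis. I'll lower it into the mouth.

>>> apply_moves(targets=[0.001, 0.05, -0.003, 0, 0, 0.004, 0.001, 0.1, -0.003, 0, 0, 0.004, 0.001, 0.15, -0.003, 0, 0, 0.004, 0.001, 0.19, -0.003, 0, 0, 0.004, 0.001, 0.2, -0.003, 0, 0, 0.004, 0.001, 0.2, -0.003, 0, 0, 0.004])

```text
clock: 14.82
position: [0.5491, 0.1517, 0.1711]
tool_rot: [[-0.974, -0.0, -0.226], [0.226, 0.0, -0.974], [0.0, -1.0, 0.0]]
contact_force: [0.0, -0.5, -0.1]
gripper_width: 0.0384
```

```bash
python3 - <<'E'
from h import *
for n in("scene",):
    f=vision.grab_frame(n)
    p0=proj(f,[.55,.15,.12]); u,v=int(p0[0]),int(p0[1])
    cv2.imwrite(f'pics/d2{n}.png',np.clip(cv2.resize(f['img'][max(0,v-130):v+70,u-100:u+100,::-1],None,fx=3,fy=3)*1.5,0,255).astype(np.uint8))
shift((.549,.1508,.157))
E
```

```text
clock 14.875 pos [0.5494 0.152  0.1716] F [-1.48  0.09 -0.45] w 0.0385
(0.549, 0.1508, 0.157) -> [0.0002 0.0291 0.0025] level [ 0.001  -0.     -0.0007]
```

View pics/d2scene.png

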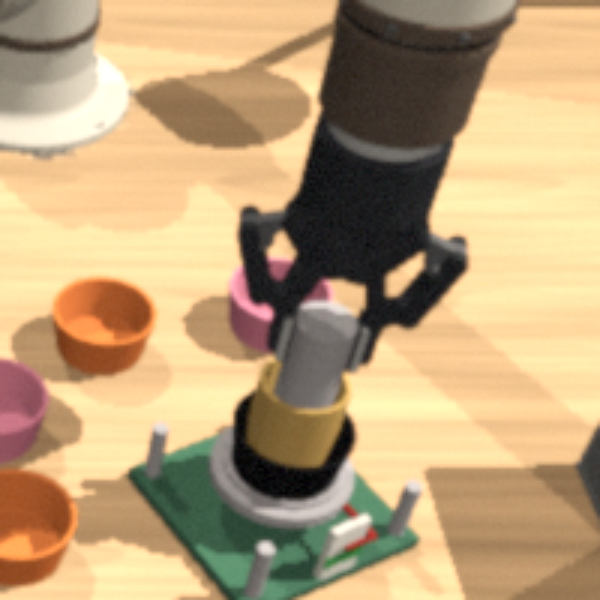

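The cone is inside the brass cup without contact. I'll lower it slowly to home.

>>> apply_moves(targets=[0, 0.01, 0.002, 0, 0, 0, 0, 0.02, 0.002, 0, 0, 0, 0, 0.026, 0.002, 0, 0, 0, 0, 0.029, 0.002, 0, 0, 0, 0, 0.029, 0.002, 0, 0, 0, 0, 0.029, 0.002, 0, 0, 0])

```text
clock: 15.62
position: [0.5485, 0.1509, 0.1565]
tool_rot: [[-0.974, -0.001, -0.226], [0.226, 0.0, -0.974], [0.001, -1.0, 0.0]]
contact_force: [-0.6, -0.1, 0.9]
gripper_width: 0.0386
```

```bash
python3 - <<'E'
from h import *
f=vision.grab_frame("scene")
p0=proj(f,[.55,.15,.12]); u,v=int(p0[0]),int(p0[1])
cv2.imwrite(f'pics/d3.png',np.clip(cv2.resize(f['img'][max(0,v-130):v+70,u-100:u+100,::-1],None,fx=3,fy=3)*1.5,0,255).astype(np.uint8))
shift((.549,.1508,.155))
E
```

```text
clock 15.675 pos [0.5485 0.1509 0.1564] F [-0.38 -0.56  1.54] w 0.0385
(0.549, 0.1508, 0.155) -> [-0.001   0.0029  0.    ] level [-0.0001 -0.      0.0009]
```

View pics/d3.png

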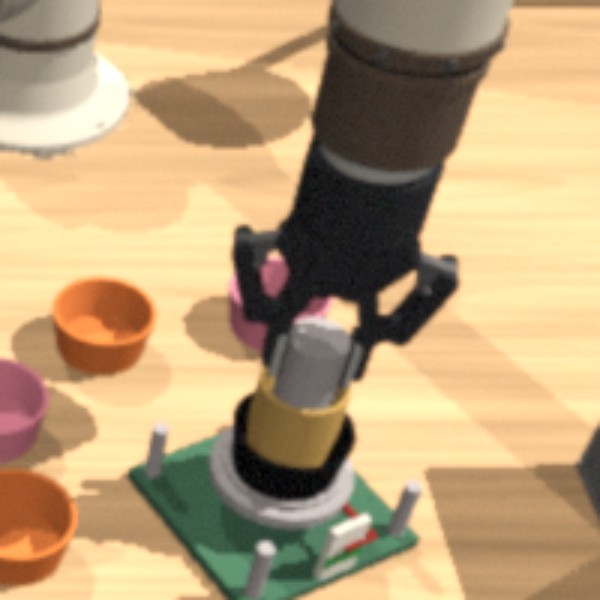

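```bash
python3 - <<'E'
from h import *
f=vision.grab_frame("scene"); C=cloud(f); I=f['img'].astype(int)
p0=proj(f,[.55,.15,.15]); u,v=int(p0[0]),int(p0[1])
cv2.imwrite(f'pics/d4.png',np.clip(cv2.resize(f['img'][v-40:v+35,u-50:u+50,::-1],None,fx=8,fy=8,interpolation=cv2.INTER_CUBIC)*1.5,0,255).astype(np.uint8))
m=np.hypot(C[...,0]-.55,C[...,1]-.15)<.018
q=C[m&(C[...,2]>.15)&(C[...,2]<.185)]
h,e=np.histogram(q[:,2],bins=np.arange(.15,.186,.002)); print(dict(zip(e.round(3),h)))
br=(I[...,0]>I[...,2]*1.6)&(C[...,2]>.1)&(np.hypot(C[...,0]-.55,C[...,1]-.15)<.04)
print('brass top',np.percentile(C[br][:,2],[80,90,97]))
# fingers: non-brass pts at radius 20..35 along jaw axis
ax=np.array([-.226,-.974]); d=(C[...,:2]-[.55,.151]); s=d@ax; w=d@np.array([-.974,.226])
for sg in(1,-1):
    k=(s*sg>.021)&(s*sg<.045)&(abs(w)<.016)&(~br)&(C[...,2]>.12)&(C[...,2]<.2)
    z=C[k][:,2]; print(sg,k.sum(),np.sort(z)[:6].round(4))
E
```

```text
{np.float64(0.15): np.int64(2), np.float64(0.152): np.int64(2), np.float64(0.154): np.int64(2), np.float64(0.156): np.int64(3), np.float64(0.158): np.int64(0), np.float64(0.16): np.int64(4), np.float64(0.162): np.int64(1), np.float64(0.164): np.int64(2), np.float64(0.166): np.int64(44), np.float64(0.168): np.int64(119), np.float64(0.17): np.int64(19), np.float64(0.172): np.int64(0), np.float64(0.174): np.int64(0), np.float64(0.176): np.int64(0), np.float64(0.178): np.int64(0), np.float64(0.18): np.int64(0), np.float64(0.182): np.int64(0)}
brass top [0.26909723 0.3321279  0.35630012]
1 229 [0.1388 0.1398 0.1404 0.1404 0.1416 0.1432]
-1 201 [0.1374 0.1385 0.139  0.1404 0.1411 0.1422]
```

View pics/d4.png

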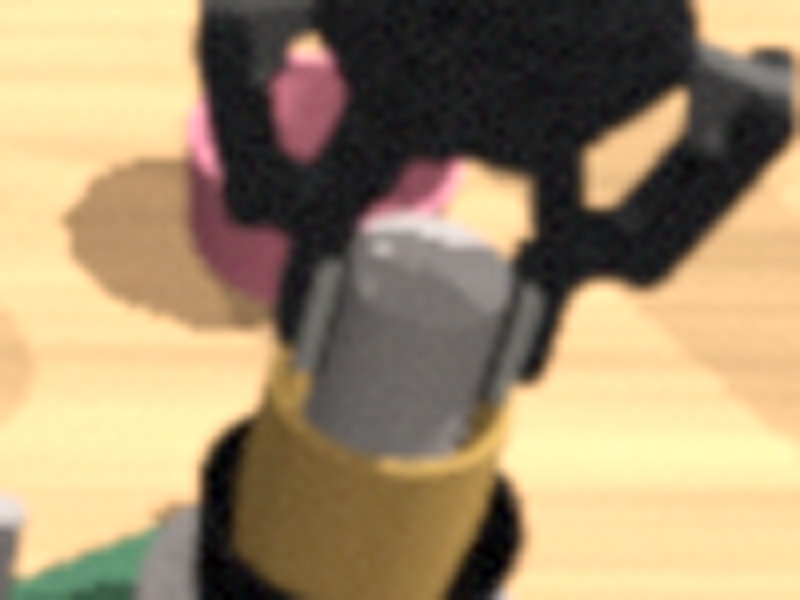

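The steel top stands at z ≈ 0.169, where 0.170 minus carrier sag is home. The fingertips are at ≈ 0.1375, clear of the brass rim at 0.130. I'll press in stages while watching the force.

>>> apply_moves(targets=[-0.001, 0.004, 0, 0, 0, 0, -0.001, 0.008, 0, 0, 0, 0, -0.001, 0.012, 0, 0, 0, 0, -0.001, 0.012, 0, 0, 0, 0])

```text
clock: 16.23
position: [0.5491, 0.1509, 0.1506]
tool_rot: [[-0.974, -0.001, -0.226], [0.226, 0.0, -0.974], [0.001, -1.0, 0.0]]
contact_force: [-3.0, -0.8, 5.1]
gripper_width: 0.038
```

```bash
python3 - <<'E'
from h import *
shift((.549,.1508,.145))
E
```

```text
clock 16.225 pos [0.5491 0.1509 0.1506] F [-3.03 -0.75  5.09] w 0.038
(0.549, 0.1508, 0.145) -> [0.0001 0.0111 0.0002] level [-0.0001 -0.      0.0007]
```

>>> apply_moves(targets=[0.001, 0.004, 0, 0, 0, 0, 0.001, 0.008, 0, 0, 0, 0, 0.001, 0.012, 0, 0, 0, 0, 0.001, 0.016, 0, 0, 0, 0, 0.001, 0.016, 0, 0, 0, 0, 0.001, 0.016, 0, 0, 0, 0])

```text
clock: 16.98
position: [0.5491, 0.1509, 0.144]
tool_rot: [[-0.974, 0.001, -0.225], [0.225, -0.0, -0.974], [-0.001, -1.0, -0.0]]
contact_force: [-3.8, -1.2, 11.3]
gripper_width: 0.0389
```

```bash
python3 - <<'E'
from h import *
f=vision.grab_frame("scene"); C=cloud(f); I=f['img'].astype(int)
p0=proj(f,[.57,.17,.1]); u,v=int(p0[0]),int(p0[1])
cv2.imwrite(f'pics/e1.png',np.clip(cv2.resize(f['img'][v-60:v+40,u-60:u+60,::-1],None,fx=6,fy=6,interpolation=cv2.INTER_CUBIC)*1.3,0,255).astype(np.uint8))
m=np.hypot(C[...,0]-.55,C[...,1]-.15)<.018
q=C[m&(C[...,2]>.145)&(C[...,2]<.175)]; h,e=np.histogram(q[:,2],bins=np.arange(.145,.176,.002)); print(h,e[np.argmax(h)])
br=(I[...,0]>I[...,2]*1.6)&(C[...,2]>.08)&(C[...,2]<.14)&(np.hypot(C[...,0]-.55,C[...,1]-.15)<.035)
print('brass top',np.percentile(C[br][:,2],[80,90,97]))
shift((.549,.1508,.142))
E
```

```text
[  1   2   2   1  17 123  42   0   0   0   0   0   0   0   0] 0.155
brass top [0.11409452 0.11651622 0.12979591]
clock 17.025 pos [0.5491 0.1509 0.144 ] F [-4.48 -1.56 10.71] w 0.0388
(0.549, 0.1508, 0.142) -> [0.     0.004  0.0003] level [ 0.0002 -0.     -0.0012]
```

View pics/e1.png

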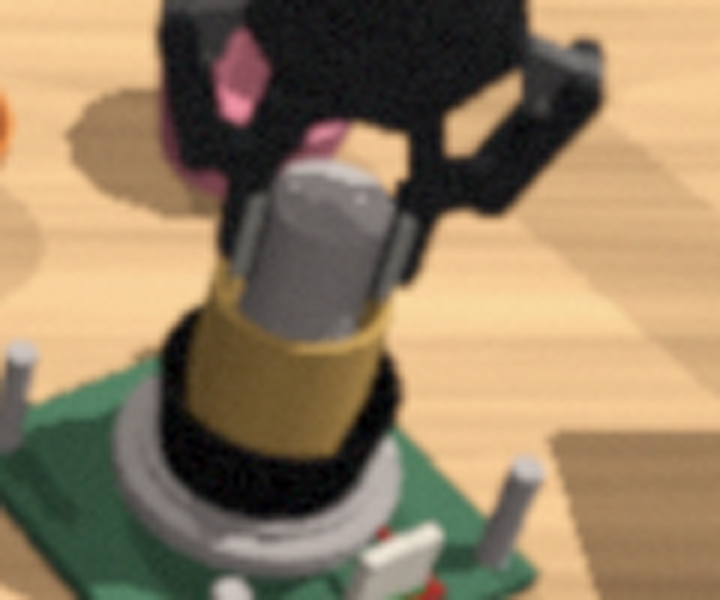

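>>> apply_moves(targets=[0.001, 0.002, 0, 0, 0, 0, 0.001, 0.002, 0, 0, 0, 0, 0.001, 0.002, 0, 0, 0, 0, 0.001, 0.002, 0, 0, 0, 0, 0.001, 0.002, 0, 0, 0, 0, 0.001, 0.002, 0, 0, 0, 0, 0.001, 0.002, 0, 0, 0, 0, 0.001, 0.002, 0, 0, 0, 0])

```text
clock: 18.02
position: [0.5489, 0.151, 0.1433]
tool_rot: [[-0.974, 0.002, -0.225], [0.225, -0.0, -0.974], [-0.002, -1.0, -0.0]]
contact_force: [-2.7, -2.7, 11.7]
gripper_width: 0.0388
```

```bash
python3 - <<'E'
from h import *
shift((.549,.1508,.142))
for n in("scene","top"):
    f=vision.grab_frame(n); C=cloud(f); I=f['img'].astype(int)
    p0=proj(f,[.58,.17,.06]); u,v=int(p0[0]),int(p0[1])
    cv2.imwrite(f'pics/e2{n}.png',np.clip(cv2.resize(f['img'][v-60:v+40,u-60:u+60,::-1],None,fx=6,fy=6,interpolation=cv2.INTER_CUBIC)*1.3,0,255).astype(np.uint8))
    if n=="scene":
        m=np.hypot(C[...,0]-.55,C[...,1]-.15)<.016
        q=C[m&(C[...,2]>.152)&(C[...,2]<.162)]; print('steel top',np.median(q,0).round(4))
        br=(I[...,0]>I[...,2]*1.6)&(C[...,2]>.08)&(C[...,2]<.125)&(np.hypot(C[...,0]-.55,C[...,1]-.15)<.035)
        t=C[br]; t=t[t[:,2]>.112]; print('brass rim',len(t),np.median(t[:,2]),cv2.minEnclosingCircle(t[:,:2].astype(np.float32)))
        bk=(I.max(-1)<45)&(C[...,2]>.069)&(C[...,2]<.082)&(np.hypot(C[...,0]-.55,C[...,1]-.15)<.05); t=C[bk]; print('ring rim',len(t),cv2.minEnclosingCircle(t[:,:2].astype(np.float32)))
shift((.549,.1508,.142))
E
```

```text
clock 18.025 pos [0.5489 0.151  0.1433] F [-2.69 -2.73 11.69] w 0.0388
(0.549, 0.1508, 0.142) -> [-0.0003  0.0026  0.0003] level [ 0.0005 -0.     -0.0022]
steel top [0.55   0.1499 0.1557]
brass rim 99 0.11500895896548825 ((0.5524817705154419, 0.14989350736141205), 0.029761966317892075)
ring rim 157 ((0.5544002056121826, 0.15034697949886322), 0.04043305665254593)
clock 18.125 pos [0.5489 0.151  0.1433] F [-2.43 -1.73 11.25] w 0.0383
(0.549, 0.1508, 0.142) -> [-0.0003  0.0026  0.0003] level [ 0.0005 -0.     -0.0022]
```

View pics/e2scene.png

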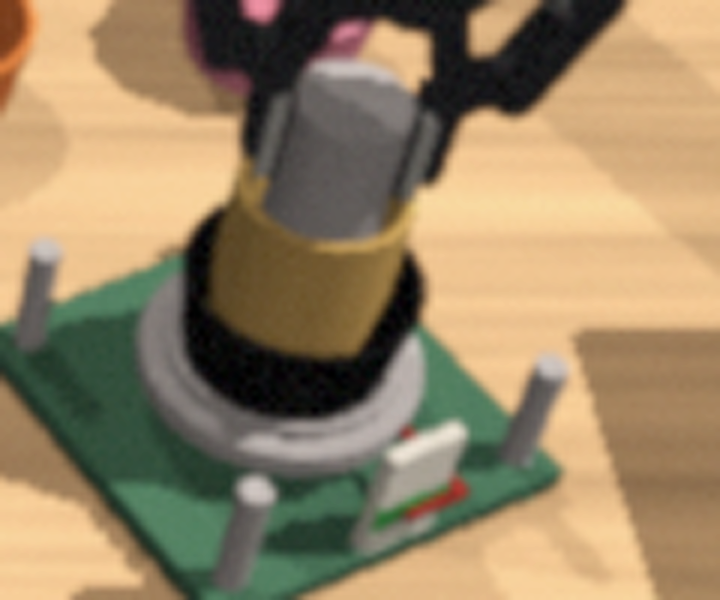

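View pics/e2top.png

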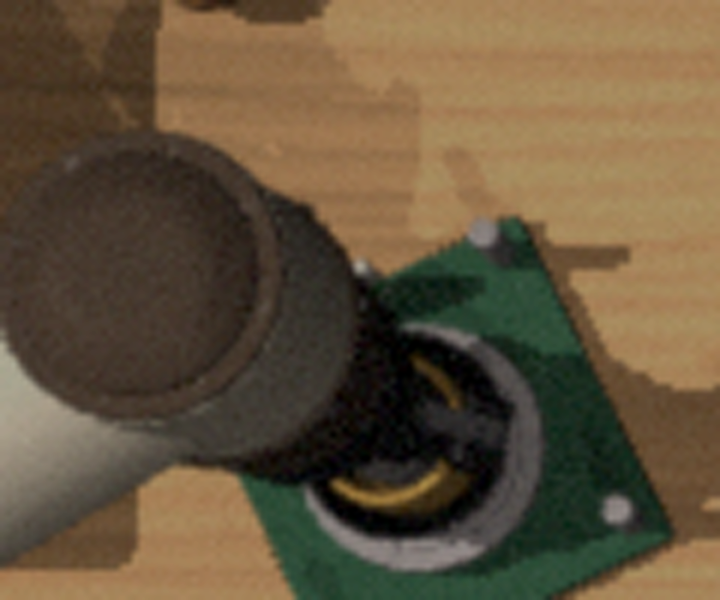

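The red pointer at about (455,495) is level with the green band, the pack is concentric, and the push is steady at about 11.5 N. I'm handing it in.

```bash
python3 -c "
from station import ticket
print(ticket.job_done())"
```

```text
the job is handed in; nothing more can be done
None
```

I nested the pack in the jig and handed the job in at about 18 s, still gripping the steel cone and pressing down. The brass cone is home in the black ring, and the steel cone is home in the brass one. The hand-in gives no verdict, so this rests on my own last checks.

- **Push:** about 11.3–11.7 N downward, steady over the last second. A side load of about 3–4 N remained, which I did not fully remove.
- **Depth:** the steel top was at z ≈ 0.156 m and the brass rim at about 0.115 m, close to the 40 mm step of a fully home cone. By height, the carrier is about 14 mm down, and the picture shows the red pointer in the green band.
- **Centring:** brass and steel were within about 2–3 mm of each other and upright. The last black-ring measurement came out about 4 mm off in x from the starting one. I put that down to part of its rim being hidden, and in the picture it still sits in the carrier lip.
- **Bystanders:** the gripper never went near them, but I did not measure their positions again at the end.

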